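# Unfold the crank of a conservation press and nip a board pack

## Task

Swing the folded crank handle of the small bench press fully upright, then wind the crank clockwise (seen from above) by that handle until the sprung platen bears on the board pack with about 20 newtons: you feel the crank clearly stiffen. Do not leave the platen slack or crush the pack, do not shift the pack or disturb the other things on the bench, and leave the handle standing up.

Things in the scene. Friction and masses are not known exactly. Their poses are not given: they have to be found in the camera images.
- hub (a point): point on the vertical axis of the press's crank, at the height of the handle's pivot (222 mm above the bench). The press: grey foot plate 200 x 240 x 25 mm, two columns, a cross beam 240 x 60 mm (top at 160 mm), on it a 70 mm square gear housing (top at 176 mm). The crank is a flat steel arm (16 mm wide, top at 198 mm) reaching 65 mm out from the axis, on a hub 24 mm across, top at 200 mm
- pivot (a point): the horizontal pivot of the folding handle, between two steel lugs (top at 229 mm) at the outer end of the crank arm, 65 mm from the crank's axis and 222 mm above the bench
- grip (a point): point to hold on the black square handle grip (16 x 16 mm, 60 mm long, spins about its length, starts with two faces upright): 72 mm from the pivot, 13 mm from the free end. Folded, the handle lies level at 222 mm, back over the hub, this point 7 mm past the crank's axis, 16 mm clear of the arm. Upright, it is 72 mm above the pivot. x points from here to the pivot; y level, along the pivot axis
- handle (a joint): angle of the folding handle: 0 folded flat over the arm, 1.57 standing upright, stop at 1.60. Stiff: about 3 N at the grip point moves it; it stays where left
- crank (a joint): angle of the crank, grows clockwise from above; each radian lowers the platen 14 mm (stop at 4.2). Stiff, self-locking: 7 to 9 N along its path at the handle turns it while the platen is free; the platen's press adds 0.215 N at the handle for each newton on the pack (about 4.3 N more at 20 N, 9.7 N more at 45 N). It stays where left. From the first touch, 0.16 rad more gives 20 N
- platen: sprung pressing plate, aluminium, rubber-faced, 130 x 100 mm, hanging under the press's beam from a ram; origin at the centre of its lower face. Its spring yields 1 mm per 9 N
- pack: stack of boards and paper, about 118 x 86 mm and 26 to 44 mm thick (a different pack each time, its thickness not measured), lying loose on the plywood bed under the platen; origin under its centre. It must not slide over 10 mm; more than 45 N crushes it
- hat: conical basketry hat, straw brown, 190 mm across the brim, 100 mm high, standing brim down; origin under its centre. Bystander, leave alone
- jar: small lidded jar, 56 mm across, 85 mm high; origin under its centre. Bystander
- weight: brass cylinder 44 mm across, 35 mm high, standing on one corner of the press's foot plate; origin under its centre. Bystander
- brush: wooden brush 170 mm long lying on the bench beyond the press; origin on its underside. Bystander
- tray: blue-grey open board tray 130 x 100 x 45 mm; origin under its centre. Bystander
- marker: yellow marker pen, 14 mm thick, 130 mm long, lying on the bench; origin on its underside. Bystander
- block: cork block 90 x 50 x 30 mm; origin under its centre. Bystander
Mind the look-alikes: they are no part of the job. Leave any blue, purple or red look-alike of the pack alone.

How it is judged:
On the way, in this order (a step that is already met when the one before it is completed fails the run):
1. the handle is unfolded upright while the platen is still clear of the pack (value of joint handle above 1.4 rad and contact force between platen and pack below 1 N), for 0.2 s.
2. the platen bears on the pack with the handle upright (contact force between platen and pack above 8 N and value of joint handle above 1.2 rad), for 0.2 s.
At the end, for the whole second after the job is handed in: The platen rests on the pack with 8 to 33 N, the crank is still, the handle stands upright (over 1.3 rad), and the pack is within 10 mm of where it lay (contact force between platen and pack between 8 and 33 N and value of joint handle above 1.3 rad and velocity of joint crank between -0.05 and 0.05 rad/s and distance of pack from where it was at the start of the episode below 0.01 m); the robot touches nothing.
It fails at once if the pack is crushed (over 45 N) (contact force between platen and pack above 45 N).
It fails at once if a bystander is shifted more than 30 mm (distance of any of hat, jar, weight, brush, tray, marker, block from where it was at the start of the episode above 0.03 m).
It also fails if it takes over 64 s, if anything falls off the work surface, if the arm or the gripper's body presses on something with over 40 N, if the wrist force passes 120 N, or if a joint passes its speed limit or range.

## Robot

A 7-joint arm with a two-finger parallel gripper is mounted at the origin on the work surface. World frame = base frame: x ahead of the robot, y to its left, z up, the work surface at z = 0. Lengths are in m, angles in rad, forces in N, time in s.
With the tool pointing down it reaches from about 0.4 to 0.75 m from the base axis. Payload 19.5 kg.
Tool frame: the origin (TCP) lies on the centre line of the jaws, within the pads' length; the fingertips stand 22 mm ahead of it and the grasp point (between the pads) lies 3 mm ahead of it (tip_extent is the distance from the TCP to the fingertips, in m); z points along the fingers, x is the direction in which the jaws open and shut, and the axes are right-handed (so a half turn about z gives the same grasp; the last joint's range is limited). The gripper opens to 85 mm and grips with 20 to 120 N. Pads are 22 mm wide; open, the fingers measure 114 mm over their backs; the gripper's body (76 mm by 85 mm) begins 54 mm behind the grasp point. The pads swing forward as they close: fully open they stand 13 mm farther back than shut.
Start: joints at [-1.375, 0.707, -0.028, 1.485, 0.022, 0.951, -0.075], TCP at [0.135, 0.559, 0.253] pointing down, gripper open.
Joint ranges: [-2.71, 2.71], [-0.32, 2.16], [-1.57, 1.52], [0, 2.45], [-1.46, 4.6], [0, 2.02], [-2.83, 2.83]. Speed limits (rad/s): [1.89, 1.89, 2.57, 2.57, 3.01, 3.01, 3.01].

## Interface

Orientations are given as a 3x3 rotation matrix whose columns are the frame's x, y, z axes.
In Python, from workcell import * gives the robot as it stands.
- The arm moves only by the tool play_rows, never from a script. Its argument "motion" is a list of rows, each an object with "offset": the shift along the tool's x, y, z in cm, a list of three; "angular": the turn, a rotation vector about the tool's x, y, z in rad, a list of three; "hand": the opening, from -1 (shut) to 1 (fully open). In form: [{"offset": [tx, ty, tz], "angular": [ax, ay, az], "hand": hand}, ...]. A call has 1 to 20 rows; each row is the pose to reach, as a shift and turn from the pose measured when the call began, along the tool's axes at that moment; what a row does not reach only later rows make up. A row lasts 1/12 s, in which the tool goes at most 41.7 mm and 7.16 degrees, less where a joint would pass 70% of its speed; a pose out of reach is approached as far as the arm can. A call with a gripper value outside its range is refused whole. The fingers move at their own pace and stop on an object; the grip force is fixed at half the most. Time passes only in rows, so rows that repeat a pose let the fingers close. It gives the time, the measured TCP pose, the force and the opening at its end, in the units of the state.
- observe(): the state, without advancing time (a new reading comes with each control period).
- read_camera(name): name is "scene" or "side" or "wrist"; returns the picture (480x640x3 uint8, red, green, blue); there is no depth.
- calibration(name): a dict with "intrinsics" (3x3 intrinsics, pixels), "cam_to_world" (4x4, takes a point from camera to world coordinates); the wrist camera has in their place "hand_eye" (4x4, takes a point from camera to tool coordinates, whose origin is the TCP and whose axes are the tool frame's). Camera axes: x right, y down, z forward; pixel columns grow to the right and rows downward; lengths in m; the calibration is good to about 2 mm. The wrist camera is an equidistant fisheye: a pixel r from the principal point sees the ray r / f radians off the axis. A picture is of the moment at which its call begins: read the wrist's pose just before it. calibration takes no time and is no camera call.
- close_job(): hands the job in, once; it reports no verdict.
The state is a dict: "clock": time; "joint_positions": joint angles; "qvel": joint speeds; "effort": joint torques, N m; "position": TCP position; "tool_rot": TCP orientation; "contact_force": force on the tool from outside, world axes, zero at the start; "ft_torque": the same for the moment, N m; "finger_gap": opening from 0.0 (shut) to 1.0 (fully open).
Only numpy, scipy, OpenCV 4.12 (cv2) and the standard library are available. Lean on these libraries where they do the work, as an engineer would, in place of code of your own. Each camera call takes 0.05 s, during which the arm holds its last target. There are 200 camera calls.

## Working session

There is one attempt and no reset: what is moved stays moved. The work goes in short steps, Python scripts to look and compute and a tool call to move; the robot and the scene stay as the last step left them, time stands still between calls to the robot, and variables do not carry over. Pictures are saved under pics/ and viewed, about 8 in all and at most 12, crops included, and the job is handed in when it is done.

Besides the shell and the picture viewer there is one more tool, called in YAML: its name, and indented under it one key for each argument. play_rows: Moves the arm, as the interface text tells. Its arguments: {"type":"object","properties":{"motion":{"type":"array"}},"required":["motion"]}

```bash
mkdir -p pics; ls
python3 - <<'E'
from workcell import *
import cv2, numpy as np
s=observe(); print(s)
for n in ("scene","side"):
    c=calibration(n); print(n,np.round(c["intrinsics"],1).tolist(),np.round(c["cam_to_world"],4).tolist())
    cv2.imwrite(f"pics/{n}0.png",read_camera(n)[:,:,::-1])
c=calibration("wrist");print({k:np.round(v,4).tolist() for k,v in c.items() if hasattr(v,'__len__') and not isinstance(v,str)})
E
```

```text
pics
{'clock': 0.0, 'joint_positions': array([-1.37473848,  0.70710908, -0.02763861,  1.48499275,  0.0219994 ,
        0.95089648, -0.07550709]), 'qvel': array([ 9.79282797e-04,  1.09482155e-03,  3.35884300e-04,  1.35488654e-03,
       -2.22435378e-04,  7.40071534e-05,  8.34252035e-04]), 'effort': array([-2.40782256e-04, -8.83212376e+01,  1.23435359e+00, -2.36175925e+01,
        1.67863257e-02,  6.41508566e-03, -1.03081427e-04]), 'position': array([0.13536029, 0.5585951 , 0.25282523]), 'tool_rot': array([[ 2.35515259e-01,  9.71870622e-01, -2.39396482e-04],
       [ 9.71870025e-01, -2.35515380e-01, -1.07715566e-03],
       [-1.10323749e-03,  2.10243285e-05, -9.99999391e-01]]), 'contact_force': array([ 0.24246903,  0.09220025, -0.5975939 ]), 'ft_torque': array([-0.00345068, -0.01676523,  0.00211416]), 'finger_gap': 0.9980632489276876}
scene [[503.1, 0.0, 315.0], [0.0, 503.1, 246.5], [0.0, 0.0, 1.0]] [[0.8474, 0.3305, -0.4156, 1.0202], [0.531, -0.5297, 0.6614, -0.9058], [-0.0015, -0.7811, -0.6244, 0.9561], [0.0, 0.0, 0.0, 1.0]]
side [[597.8, 0.0, 316.3], [0.0, 597.8, 239.4], [0.0, 0.0, 1.0]] [[-0.9866, -0.1017, 0.1274, 0.2846], [-0.1629, 0.5909, -0.7902, 1.2366], [0.0051, -0.8003, -0.5995, 1.1246], [0.0, 0.0, 0.0, 1.0]]
{'intrinsics': [[371.6483, 0.0, 324.6961], [0.0, 371.6483, 238.46], [0.0, 0.0, 1.0]], 'hand_eye': [[1.0, 0.0009, 0.0012, 0.0004], [-0.0013, 0.953, 0.3029, -0.0777], [-0.0009, -0.3029, 0.953, -0.1212], [0.0, 0.0, 0.0, 1.0]]}
```

View pics/scene0.png

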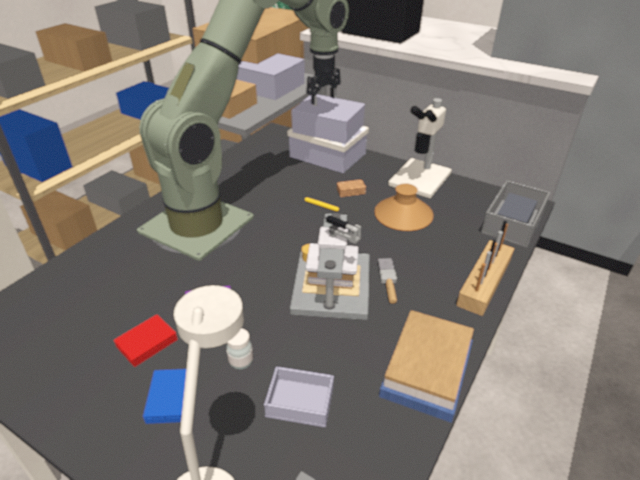

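View pics/side0.png

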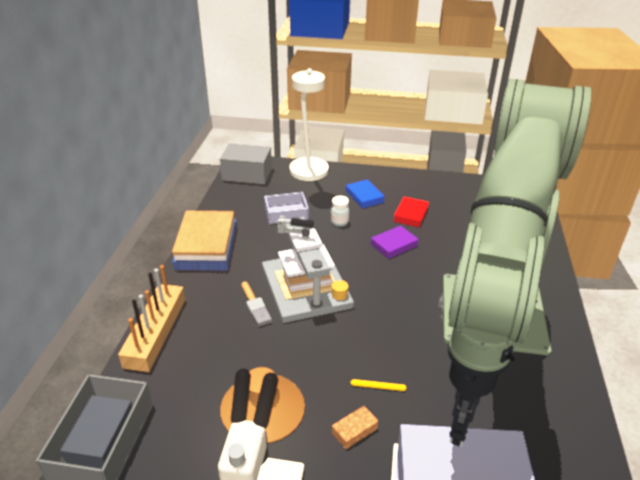

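The press stands at scene (333,265) and side (308,275). Its black grip is at scene (342,222) and side (302,222). The microscope's black eyepieces (scene 425,115; side 255,395) and the robot's black fingers could be mistaken for it, but they are not on the press. I'll check with one close crop from each camera.

Run:
```python
import cv2, numpy as np
a=cv2.imread("pics/scene0.png")[195:320,280:380]; b=cv2.imread("pics/side0.png")[200:325,255:355]
cv2.imwrite("pics/crop0.png",np.hstack([cv2.resize(x,None,fx=4,fy=4,interpolation=cv2.INTER_CUBIC) for x in(a,b)]))
```

```text
(no output)
```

View pics/crop0.png

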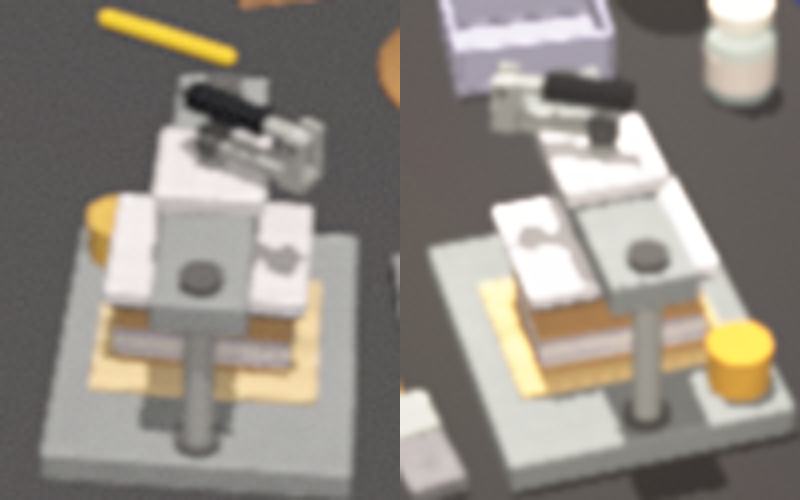

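The grip runs from scene (327,219) to (347,226), with the lugs at (356,233). In the side view it runs from (313,223) to (292,221), with the lugs at (281,224). I'll intersect these with the z=0.222 plane and across the two views.

```bash
cat > h.py <<'E'
from workcell import *
import cv2, numpy as np
def ray(n,u,v):
    c=calibration(n);K=np.array(c["intrinsics"]);T=np.array(c["cam_to_world"])
    d=T[:3,:3]@np.linalg.solve(K,[u,v,1.]);return T[:3,3],d/np.linalg.norm(d)
def plane(n,u,v,z):
    o,d=ray(n,u,v);return o+d*(z-o[2])/d[2]
def tri(*obs):
    A=0;b=0
    for o in obs:
        p,d=ray(*o);M=np.eye(3)-np.outer(d,d);A=A+M;b=b+M@p
    return np.linalg.solve(A,b)
def wray(u,v,s):
    c=calibration("wrist");K=np.array(c["intrinsics"]);H=np.array(c["hand_eye"])
    x,y=(u-K[0,2])/K[0,0],(v-K[1,2])/K[1,1];r=np.hypot(x,y)+1e-12
    d=np.array([x/r*np.sin(r),y/r*np.sin(r),np.cos(r)]);R=np.array(s["tool_rot"])
    return R@H[:3,3]+s["position"],R@H[:3,:3]@d
def wplane(u,v,z,s):
    o,d=wray(u,v,s);return o+d*(z-o[2])/d[2]
E
python3 - <<'E'
from h import *
np.set_printoptions(precision=4,suppress=True)
f=lambda n,x,y:(n,280+x/4,195+y/4) if n=="scene" else (n,255+(x-400)/4,200+y/4)
P={"free":((188,95),(634,93)),"root":((268,122),(546,88)),"lug":((305,155),(507,95)),"gripmid":((228,108),(590,90))}
for k,(a,b) in P.items():
    A=f("scene",*a);B=f("side",*b);print(k,plane(*A,.222),plane(*B,.222),tri(A,B))
for n,q in {"scene":[(75,235),(358,235),(355,480),(45,470)],"side":[(430,245),(640,205),(795,410),(515,470)]}.items():
    print(n,[plane(*f(n,*p),.025)[:2] for p in q])
# bench objects
E
```

```text
free [ 0.4982 -0.0179  0.222 ] [ 0.4951 -0.021   0.222 ] [ 0.4966 -0.0188  0.2227]
root [ 0.5547 -0.0164  0.222 ] [ 0.5528 -0.0167  0.222 ] [ 0.5537 -0.0163  0.2219]
lug [ 0.5901 -0.0339  0.222 ] [ 0.5763 -0.0046  0.222 ] [ 0.5815 -0.0201  0.2101]
gripmid [ 0.5264 -0.0167  0.222 ] [ 0.524  -0.0194  0.222 ] [ 0.5252 -0.0175  0.2226]
scene [array([0.3786, 0.0266]), array([0.5533, 0.1356]), array([ 0.6637, -0.083 ]), array([ 0.4923, -0.1798])]
side [array([ 0.6559, -0.0806]), array([ 0.5125, -0.1534]), array([0.3728, 0.0499]), array([0.5466, 0.1376])]
```

The two views agree within 3 mm. The grip height comes out at 0.222 and its length at 57 mm, as expected. The handle direction is about +2.5° from +x, so the hub is near (0.517,-0.018) and the pivot near (0.581,-0.015). Next I'll plan the approach.

```bash
cat >> h.py <<'E'
from scipy.spatial.transform import Rotation as Ro
def off(p,s,yaw=None):
    R=np.array(s["tool_rot"]);o=R.T@(np.array(p)-s["position"])*100
    w=np.zeros(3)
    if yaw is not None:
        a=np.radians(yaw);T=np.array([[np.cos(a),np.sin(a),0],[np.sin(a),-np.cos(a),0],[0,0,-1]])
        w=Ro.from_matrix(R.T@T).as_rotvec()
    return np.round(o,2).tolist(),np.round(w,3).tolist()
E
python3 - <<'E'
from h import *
s=observe()
print("scope base",plane("scene",420,178,0.03),plane("scene",432,103,0.0),tri(("scene",437,102),("side",236,452)))
print("hat tip",tri(("scene",405,190),("side",263,378)))
for p,y in [((.135,.559,.42),None),((.40,.36,.42),92.5),((.50,-.018,.36),92.5)]: print(p,off(p,s,y))
E
```

```text
scope base [0.51359146 0.60242375 0.03      ] [2.76597346e-01 1.32012022e+00 1.11022302e-16] [0.50019026 0.69999245 0.27353377]
hat tip [0.53688997 0.40079121 0.09582613]
(0.135, 0.559, 0.42) ([0.01, -0.05, -16.71], [0.0, 0.0, 0.0])
(0.4, 0.36, 0.42) ([-13.09, 30.39, -16.7], [-0.0, 0.001, -0.281])
(0.5, -0.018, 0.36) ([-47.46, 49.02, -10.66], [-0.0, 0.001, -0.281])
```

play_rows:
  motion:
    - {"offset": [0, 0, -6], "angular": [0, 0, 0], "hand": 1}
    - {"offset": [0, 0, -12], "angular": [0, 0, 0], "hand": 1}
    - {"offset": [0, 0, -16.7], "angular": [0, 0, 0], "hand": 1}
    - {"offset": [-4.4, 10, -16.7], "angular": [0, 0, -0.1], "hand": 1}
    - {"offset": [-8.8, 20, -16.7], "angular": [0, 0, -0.2], "hand": 1}
    - {"offset": [-13.1, 30.4, -16.7], "angular": [0, 0, -0.28], "hand": 1}
    - {"offset": [-13.1, 30.4, -16.7], "angular": [0, 0, -0.28], "hand": 1}
    - {"offset": [-13.1, 30.4, -16.7], "angular": [0, 0, -0.28], "hand": 1}
    - {"offset": [-13.1, 30.4, -16.7], "angular": [0, 0, -0.28], "hand": 1}
    - {"offset": [-47.5, 49, -10.7], "angular": [0, 0, -0.28], "hand": 1}
    - {"offset": [-47.5, 49, -10.7], "angular": [0, 0, -0.28], "hand": 1}
    - {"offset": [-47.5, 49, -10.7], "angular": [0, 0, -0.28], "hand": 1}
    - {"offset": [-47.5, 49, -10.7], "angular": [0, 0, -0.28], "hand": 1}
    - {"offset": [-47.5, 49, -10.7], "angular": [0, 0, -0.28], "hand": 1}
    - {"offset": [-47.5, 49, -10.7], "angular": [0, 0, -0.28], "hand": 1}
    - {"offset": [-47.5, 49, -10.7], "angular": [0, 0, -0.28], "hand": 1}
    - {"offset": [-47.5, 49, -10.7], "angular": [0, 0, -0.28], "hand": 1}
    - {"offset": [-47.5, 49, -10.7], "angular": [0, 0, -0.28], "hand": 1}
    - {"offset": [-47.5, 49, -10.7], "angular": [0, 0, -0.28], "hand": 1}
    - {"offset": [-47.5, 49, -10.7], "angular": [0, 0, -0.28], "hand": 1}

```text
clock: 1.77
position: [0.4981, -0.0156, 0.3607]
tool_rot: [[-0.042, 0.999, -0.0], [0.999, 0.042, -0.001], [-0.001, -0.0, -1.0]]
contact_force: [0.9, 1.2, -0.3]
finger_gap: 1.001
```

Run:
```python
from h import *
s=observe(); im=read_camera("wrist"); cv2.imwrite("pics/w1.png",im[:,:,::-1]); np.save("w1.npy",im)
print(s["clock"],s["position"],s["tool_rot"].round(3).tolist(),s["contact_force"])
```

```text
1.7667 [ 0.49809417 -0.0156229   0.36069241] [[-0.042, 0.999, -0.0], [0.999, 0.042, -0.001], [-0.001, -0.0, -1.0]] [ 0.87437755  1.18090364 -0.26607638]
```

View pics/w1.png

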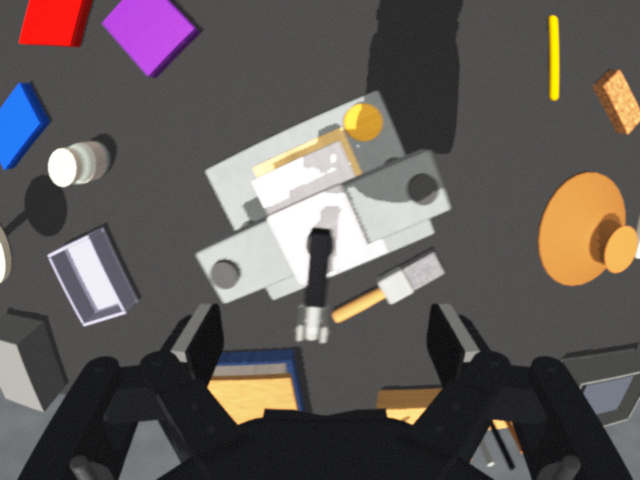

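The wrist view shows the black grip from (320,231) at the free end to (315,306), and the lugs near (312,332). I'll cast these onto z=0.222.

Run:
```python
from h import *
np.set_printoptions(precision=4,suppress=True)
s=observe(); im=np.load("w1.npy")
g=(im.max(2)<60).astype(np.uint8); g[:, :290]=0; g[:,345:]=0; g[:222]=0; g[320:]=0
n,l,st,c=cv2.connectedComponentsWithStats(g); i=1+np.argmax(st[1:,4]); print(st[i],c[i])
ys,xs=np.nonzero(l==i); print([(y,xs[ys==y].min(),xs[ys==y].max()) for y in range(ys.min(),ys.max()+1,8)])
for n,p in {"free":(320.5,st[i][1]),"root":(315.5,st[i][1]+st[i][3]),"lugs":(312,332),"mid":c[i]}.items(): print(n,wplane(*p,.222,s),wplane(*p,.230,s))
```

```text
[ 305  229   26   78 1365] [318.041  267.6828]
[(229, np.int64(313), np.int64(321)), (237, np.int64(312), np.int64(329)), (245, np.int64(311), np.int64(330)), (253, np.int64(311), np.int64(328)), (261, np.int64(311), np.int64(326)), (269, np.int64(311), np.int64(325)), (277, np.int64(310), np.int64(324)), (285, np.int64(309), np.int64(325)), (293, np.int64(305), np.int64(325)), (301, np.int64(305), np.int64(325))]
free [ 0.497  -0.0267  0.222 ] [ 0.4947 -0.0267  0.23  ]
root [ 0.5607 -0.0287  0.222 ] [ 0.5565 -0.0286  0.23  ]
lugs [ 0.5841 -0.031   0.222 ] [ 0.5791 -0.0308  0.23  ]
mid [ 0.5272 -0.0276  0.222 ] [ 0.524  -0.0276  0.23  ]
```

Run:
```python
from h import *
np.set_printoptions(precision=4,suppress=True)
s=observe(); print(s["clock"],s["position"],s["tool_rot"])
s0=dict(position=np.array([ 0.49809417,-0.0156229,0.36069241]),tool_rot=np.array([[-0.042, 0.999, -0.0], [0.999, 0.042, -0.001], [-0.001, -0.0, -1.0]]))
for p in [(320.5,229),(315.5,307),(312,332)]: print(wplane(*p,.222,s0))
```

```text
1.8167 [ 0.4996 -0.0237  0.3595] [[-0.0338  0.9994 -0.0013]
 [ 0.9994  0.0338 -0.0052]
 [-0.0051 -0.0015 -1.    ]]
[ 0.496  -0.0181  0.222 ]
[ 0.5601 -0.0196  0.222 ]
[ 0.5836 -0.0217  0.222 ]
```

The picture matches the pose logged just before it, and my earlier recheck used a pose from after the arm had coasted on. With the right pose the wrist and fixed cameras agree on the free end, y≈-0.018. So the grip point is about (0.510,-0.0185), the pivot (0.582,-0.019), and the yaw about 90°.

Run:
```python
from h import *
s=observe()
for z in(.30,.231): print(off((.510,-.0185,z),s,90))
```

```text
([0.51, 1.06, 5.94], [-0.001, 0.005, 0.034])
([0.55, 1.07, 12.84], [-0.001, 0.005, 0.034])
```

play_rows:
  motion:
    - {"offset": [0.5, 1.06, 2], "angular": [0, 0.005, 0.034], "hand": 1}
    - {"offset": [0.5, 1.06, 4], "angular": [0, 0.005, 0.034], "hand": 1}
    - {"offset": [0.5, 1.06, 5.5], "angular": [0, 0.005, 0.034], "hand": 1}
    - {"offset": [0.5, 1.06, 5.9], "angular": [0, 0.005, 0.034], "hand": 1}
    - {"offset": [0.5, 1.06, 5.9], "angular": [0, 0.005, 0.034], "hand": 1}
    - {"offset": [0.5, 1.06, 5.9], "angular": [0, 0.005, 0.034], "hand": 1}
    - {"offset": [0.5, 1.06, 5.9], "angular": [0, 0.005, 0.034], "hand": 1}
    - {"offset": [0.5, 1.06, 5.9], "angular": [0, 0.005, 0.034], "hand": 1}

```text
clock: 2.48
position: [0.5102, -0.0185, 0.3013]
tool_rot: [[-0.0, 1.0, -0.0], [1.0, 0.0, -0.0], [-0.0, -0.0, -1.0]]
contact_force: [0.4, -0.8, -0.1]
finger_gap: 1.001
```

Run:
```python
from h import *
np.set_printoptions(precision=4,suppress=True)
s=observe(); im=read_camera("wrist"); cv2.imwrite("pics/w2.png",im[100:460,180:480,::-1].repeat(2,0).repeat(2,1)[:600]); np.save("w2.npy",im)
print(s["position"],s["tool_rot"],s["contact_force"],off((.510,-.0185,.231),s,90), observe()["position"])
g=(im.max(2)<60).astype(np.uint8); g[:,:280]=0; g[:,360:]=0
n,l,st,c=cv2.connectedComponentsWithStats(g)
for i in range(1,n):
    if st[i][4]>300: print(st[i],c[i])
```

```text
[ 0.5102 -0.0185  0.3013] [[-0.0001  1.     -0.0001]
 [ 1.      0.0001 -0.0001]
 [-0.0001 -0.0001 -1.    ]] [ 0.4315 -0.7607 -0.0576] ([-0.0, -0.02, 7.03], [-0.0, 0.0, 0.0]) [ 0.5102 -0.0185  0.3011]
[ 310  235   33  100 2652] [325.5181 284.3201]
[ 280  375   80  105 5744] [319.0237 442.726 ]
```

View pics/w2.png

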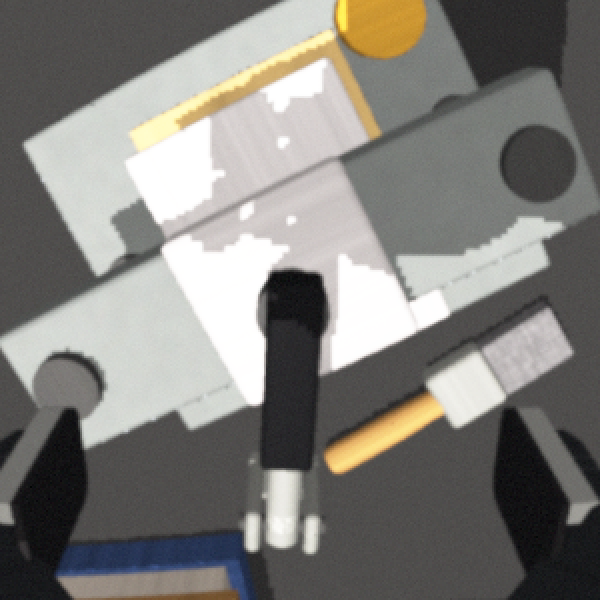

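The close view shows the grip from full-image (327.5,237) to (323.5,334). The barrel between the lugs is at (321,363).

Run:
```python
from h import *
np.set_printoptions(precision=4,suppress=True)
s=observe()
for p in [(327.5,236),(323.5,334),(321.2,362)]: print(wplane(*p,.222,s),wplane(*p,.229,s))
```

```text
[ 0.4948 -0.0163  0.222 ] [ 0.4926 -0.0163  0.229 ]
[ 0.5595 -0.0185  0.222 ] [ 0.5551 -0.0185  0.229 ]
[ 0.5818 -0.02    0.222 ] [ 0.5765 -0.02    0.229 ]
```

play_rows:
  motion:
    - {"offset": [0.15, 0, 2.5], "angular": [0, 0, 0.04], "hand": 0.3}
    - {"offset": [0.15, 0, 5], "angular": [0, 0, 0.04], "hand": 0}
    - {"offset": [0.15, 0, 6.5], "angular": [0, 0, 0.04], "hand": 0}
    - {"offset": [0.15, 0, 7], "angular": [0, 0, 0.04], "hand": 0}
    - {"offset": [0.15, 0, 7], "angular": [0, 0, 0.04], "hand": 0}
    - {"offset": [0.15, 0, 7], "angular": [0, 0, 0.04], "hand": -1}
    - {"offset": [0.15, 0, 7], "angular": [0, 0, 0.04], "hand": -1}
    - {"offset": [0.15, 0, 7], "angular": [0, 0, 0.04], "hand": -1}
    - {"offset": [0.15, 0, 7], "angular": [0, 0, 0.04], "hand": -1}
    - {"offset": [0.15, 0, 7], "angular": [0, 0, 0.04], "hand": -1}
    - {"offset": [0.15, 0, 7], "angular": [0, 0, 0.04], "hand": -1}
    - {"offset": [0.15, 0, 7], "angular": [0, 0, 0.04], "hand": -1}
    - {"offset": [0.15, 0, 7], "angular": [0, 0, 0.04], "hand": -1}
    - {"offset": [0.15, 0, 7], "angular": [0, 0, 0.04], "hand": -1}

```text
clock: 3.7
position: [0.5105, -0.0174, 0.2318]
tool_rot: [[0.041, 0.999, 0.001], [0.999, -0.041, -0.001], [-0.0, 0.001, -1.0]]
contact_force: [0.5, -3.4, 6.7]
finger_gap: 0.17
```

The grip is held: gap 0.17, about the 16 mm expected. Now I'll lift along the 71 mm arc.

play_rows:
  motion:
    - {"offset": [0, 0.01, -0.36], "angular": [0, 0, 0], "hand": -1}
    - {"offset": [0, 0.04, -0.71], "angular": [0, 0, 0], "hand": -1}
    - {"offset": [0, 0.08, -1.06], "angular": [0, 0, 0], "hand": -1}
    - {"offset": [0, 0.14, -1.41], "angular": [0, 0, 0], "hand": -1}
    - {"offset": [0, 0.22, -1.76], "angular": [0, 0, 0], "hand": -1}
    - {"offset": [0, 0.32, -2.1], "angular": [0, 0, 0], "hand": -1}
    - {"offset": [0, 0.56, -2.76], "angular": [0, 0, 0], "hand": -1}
    - {"offset": [0, 0.87, -3.4], "angular": [0, 0, 0], "hand": -1}

```text
clock: 4.37
position: [0.5192, -0.018, 0.2658]
tool_rot: [[0.041, 0.999, 0.001], [0.999, -0.041, -0.001], [-0.001, 0.001, -1.0]]
contact_force: [6.5, -2.7, -15.7]
finger_gap: 0.166
```

Run:
```python
from h import *
s=observe(); im=read_camera("scene"); w=read_camera("wrist")
a=cv2.resize(im[150:300,260:410],(400,400),interpolation=2); b=cv2.resize(w[160:460,175:475],(400,400))
cv2.imwrite("pics/c3.png",np.hstack([a,b])[:,:,::-1]); print(s["position"],s["contact_force"],s["finger_gap"],s["ft_torque"])
```

```text
[ 0.51919634 -0.01799204  0.26581969] [  6.50934748  -2.72010311 -15.6797343 ] 0.16618343061235138 [-0.79452634 -0.80002406 -0.21480032]
```

View pics/c3.png

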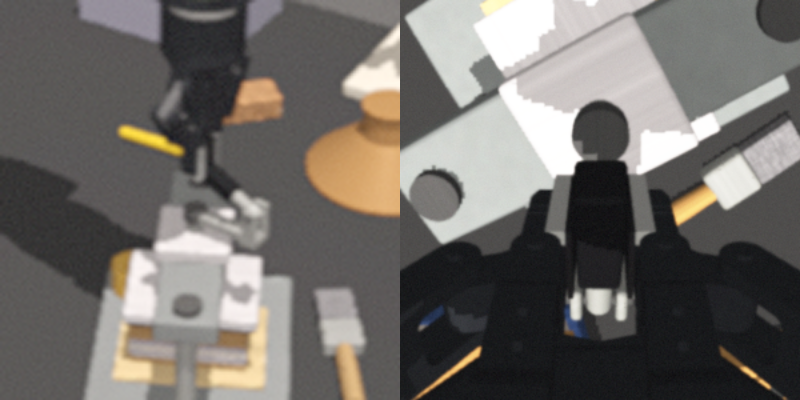

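The handle is rising in the grip: scene crop (235,195), gripper around it, lugs intact. I'll continue the arc.

play_rows:
  motion:
    - {"offset": [0, 0.18, -0.31], "angular": [0, 0, 0], "hand": -1}
    - {"offset": [0, 0.37, -0.61], "angular": [0, 0, 0], "hand": -1}
    - {"offset": [0, 0.58, -0.89], "angular": [0, 0, 0], "hand": -1}
    - {"offset": [0, 0.8, -1.17], "angular": [0, 0, 0], "hand": -1}
    - {"offset": [0, 1.04, -1.43], "angular": [0, 0, 0], "hand": -1}
    - {"offset": [0, 1.28, -1.69], "angular": [0, 0, 0], "hand": -1}
    - {"offset": [0, 1.55, -1.93], "angular": [0, 0, 0], "hand": -1}
    - {"offset": [0, 1.82, -2.16], "angular": [0, 0, 0], "hand": -1}
    - {"offset": [0, 2.1, -2.37], "angular": [0, 0, 0], "hand": -1}
    - {"offset": [0, 2.39, -2.57], "angular": [0, 0, 0], "hand": -1}

```text
clock: 5.3
position: [0.5434, -0.019, 0.2922]
tool_rot: [[0.041, 0.999, 0.001], [0.999, -0.041, -0.001], [-0.001, 0.001, -1.0]]
contact_force: [0.0, -2.4, -16.9]
finger_gap: 0.165
```

play_rows:
  motion:
    - {"offset": [0, 0.31, -0.18], "angular": [0, 0, 0], "hand": -1}
    - {"offset": [0, 0.62, -0.36], "angular": [0, 0, 0], "hand": -1}
    - {"offset": [0, 0.94, -0.51], "angular": [0, 0, 0], "hand": -1}
    - {"offset": [0, 1.27, -0.65], "angular": [0, 0, 0], "hand": -1}
    - {"offset": [0, 1.6, -0.76], "angular": [0, 0, 0], "hand": -1}
    - {"offset": [0, 1.94, -0.87], "angular": [0, 0, 0], "hand": -1}
    - {"offset": [0, 2.28, -0.95], "angular": [0, 0, 0], "hand": -1}
    - {"offset": [0, 2.63, -1.03], "angular": [0, 0, 0], "hand": -1}
    - {"offset": [0, 3.0, -1.07], "angular": [0, 0, 0], "hand": -1}
    - {"offset": [0, 3.34, -1.11], "angular": [0, 0, 0], "hand": -1}
    - {"offset": [0, 3.6, -1.12], "angular": [0, 0, 0], "hand": -1}
    - {"offset": [0, 3.84, -1.13], "angular": [0, 0, 0], "hand": -1}
    - {"offset": [0, 3.84, -1.13], "angular": [0, 0, 0], "hand": -1}

```text
clock: 6.38
position: [0.5818, -0.0206, 0.3039]
tool_rot: [[0.041, 0.999, 0.0], [0.999, -0.041, -0.001], [-0.001, 0.0, -1.0]]
contact_force: [-7.3, -2.1, -5.7]
finger_gap: 0.166
```

Run:
```python
from h import *
s=observe(); im=read_camera("scene"); w=read_camera("side")
a=cv2.resize(im[140:290,260:410],(400,400),interpolation=2); b=cv2.resize(w[140:290,220:370],(400,400),interpolation=2)
cv2.imwrite("pics/c4.png",np.hstack([a,b])[:,:,::-1]); print(s["position"],s["contact_force"],s["finger_gap"],s["ft_torque"])
```

```text
[ 0.5818235  -0.02061699  0.30389446] [-7.26292259 -2.05243215 -5.66300505] 0.16624311817230222 [-0.6402683   2.00827388  0.05192413]
```

View pics/c4.png

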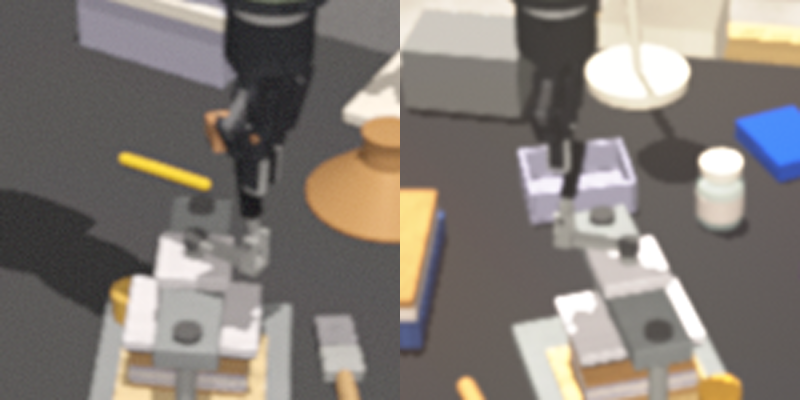

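The handle stands upright at scene crop (252,205), held near its top. I'll regrasp 8 mm lower to relax it and hold it better.

play_rows:
  motion:
    - {"offset": [0, 0, 0], "angular": [0, 0, 0], "hand": -0.3}
    - {"offset": [0, 0, 0], "angular": [0, 0, 0], "hand": -0.3}
    - {"offset": [0, 0, 0], "angular": [0, 0, 0], "hand": -0.3}
    - {"offset": [0, 0, 0.4], "angular": [0, 0, 0], "hand": -0.3}
    - {"offset": [0, 0, 0.8], "angular": [0, 0, 0], "hand": -0.3}
    - {"offset": [0, 0, 0.8], "angular": [0, 0, 0], "hand": -0.3}

```text
clock: 6.98
position: [0.5816, -0.0205, 0.2952]
tool_rot: [[0.041, 0.999, 0.0], [0.999, -0.041, -0.001], [-0.001, 0.0, -1.0]]
contact_force: [0.2, -0.4, -0.1]
finger_gap: 0.352
```

play_rows:
  motion:
    - {"offset": [0, 0, 0], "angular": [0, 0, 0], "hand": -1}
    - {"offset": [0, 0, 0], "angular": [0, 0, 0], "hand": -1}
    - {"offset": [0, 0, 0], "angular": [0, 0, 0], "hand": -1}
    - {"offset": [0, 0, 0], "angular": [0, 0, 0], "hand": -1}
    - {"offset": [0, 0, 0], "angular": [0, 0, 0], "hand": -1}
    - {"offset": [0, 0, 0], "angular": [0, 0, 0], "hand": -1}

```text
clock: 7.48
position: [0.5816, -0.0208, 0.2952]
tool_rot: [[0.041, 0.999, 0.0], [0.999, -0.041, -0.001], [-0.001, 0.0, -1.0]]
contact_force: [-0.1, -3.3, -0.0]
finger_gap: 0.171
```

play_rows:
  motion:
    - {"offset": [-0.16, 0, 0], "angular": [0, 0, 0], "hand": -1}
    - {"offset": [-0.325, -0.01, 0], "angular": [0, 0, 0], "hand": -1}
    - {"offset": [-0.49, -0.02, 0], "angular": [0, 0, 0], "hand": -1}
    - {"offset": [-0.65, -0.03, 0], "angular": [0, 0, 0], "hand": -1}
    - {"offset": [-0.81, -0.05, 0], "angular": [0, 0, 0], "hand": -1}
    - {"offset": [-0.97, -0.07, 0], "angular": [0, 0, 0], "hand": -1}
    - {"offset": [-1.13, -0.1, 0], "angular": [0, 0, 0], "hand": -1}
    - {"offset": [-1.29, -0.13, 0], "angular": [0, 0, 0], "hand": -1}

```text
clock: 8.15
position: [0.5801, -0.0317, 0.2952]
tool_rot: [[0.039, 0.999, 0.001], [0.999, -0.039, 0.002], [0.002, 0.001, -1.0]]
contact_force: [1.5, 10.1, -1.1]
finger_gap: 0.17
```

```bash
cat > c.py <<'E'
from h import *
HUB=np.array([.5165,-.0175]); F0=np.array([-.1,-1.5,0])
def st():
    s=observe();d=s["position"][:2]-HUB;r=np.hypot(*d);phi=np.arctan2(d[1],d[0]);u=d/r;t=np.array([u[1],-u[0]])
    F=s["contact_force"];print(f"t {s['clock']:.2f} r {r*1e3:.1f} crank {-(phi+.042):.3f} Ft(against) {-F[:2]@t:.2f} Fr {F[:2]@u:.2f} Fz {F[2]:.2f} gap {s['finger_gap']:.3f} z {s['position'][2]:.4f}")
    return s,phi
def rows(c1,step,R=.065,n=20):
    """absolute crank targets -> tool offsets (cm)"""
    s=observe();a=[]
    d=s["position"][:2]-HUB;c0=-(np.arctan2(d[1],d[0])+.042)
    for c in np.linspace(c0,c1,max(2,round((c1-c0)/step)+1))[1:]:
        ph=-.042-c;p=[*(HUB+R*np.array([np.cos(ph),np.sin(ph)])),.2952];o,_=off(p,s);a.append((round(c,2),o))
    for x in a:print(x)
E
python3 -c "
from c import *
st(); rows(1.2,.1)"
```

```text
t 8.15 r 65.1 crank 0.178 Ft(against) 10.21 Fr -0.78 Fz -1.14 gap 0.170 z 0.2952
(np.float64(0.28), [-0.64, -0.17, -0.01])
(np.float64(0.38), [-1.27, -0.38, -0.01])
(np.float64(0.48), [-1.87, -0.66, -0.01])
(np.float64(0.59), [-2.44, -1.01, -0.01])
(np.float64(0.69), [-2.97, -1.4, -0.01])
(np.float64(0.79), [-3.46, -1.85, -0.01])
(np.float64(0.89), [-3.9, -2.35, -0.01])
(np.float64(1.0), [-4.29, -2.89, -0.01])
(np.float64(1.1), [-4.62, -3.46, -0.01])
(np.float64(1.2), [-4.89, -4.07, -0.02])
```

Cranking takes about 10 N with the platen free. I'll carry on in steps of about 0.25 rad, checking the force after each.

play_rows:
  motion:
    - {"offset": [-0.32, -0.07, 0], "angular": [0, 0, 0], "hand": -1}
    - {"offset": [-0.64, -0.17, 0], "angular": [0, 0, 0], "hand": -1}
    - {"offset": [-0.96, -0.27, 0], "angular": [0, 0, 0], "hand": -1}
    - {"offset": [-1.27, -0.38, 0], "angular": [0, 0, 0], "hand": -1}
    - {"offset": [-1.57, -0.52, 0], "angular": [0, 0, 0], "hand": -1}

```text
clock: 8.57
position: [0.575, -0.0454, 0.2952]
tool_rot: [[0.038, 0.999, 0.003], [0.999, -0.038, 0.005], [0.005, 0.002, -1.0]]
contact_force: [7.9, 10.0, -2.9]
finger_gap: 0.168
```

```bash
python3 -c "
from c import *
s,phi=st(); rows(-(phi+.042)+.25,.05)"
```

```text
t 8.57 r 64.8 crank 0.403 Ft(against) 12.42 Fr 2.85 Fz -2.90 gap 0.168 z 0.2952
(np.float64(0.45), [-0.3, -0.12, 0.0])
(np.float64(0.5), [-0.59, -0.27, -0.0])
(np.float64(0.55), [-0.87, -0.44, -0.0])
(np.float64(0.6), [-1.14, -0.61, -0.0])
(np.float64(0.65), [-1.4, -0.81, -0.01])
```

play_rows:
  motion:
    - {"offset": [-0.2, -0.08, 0], "angular": [0, 0, 0], "hand": -1}
    - {"offset": [-0.4, -0.17, 0], "angular": [0, 0, 0], "hand": -1}
    - {"offset": [-0.59, -0.27, 0], "angular": [0, 0, 0], "hand": -1}

```text
clock: 8.82
position: [0.573, -0.0494, 0.2953]
tool_rot: [[0.036, 0.999, 0.005], [0.999, -0.036, 0.007], [0.007, 0.005, -1.0]]
contact_force: [7.9, 10.8, -2.9]
finger_gap: 0.17
```

```bash
python3 -c "
from c import *
s,phi=st(); print(s['tool_rot'].round(3).tolist()); rows(-(phi+.042)+.25,.05)"
```

```text
t 8.82 r 64.9 crank 0.473 Ft(against) 13.26 Fr 1.54 Fz -2.86 gap 0.170 z 0.2953
[[0.036, 0.999, 0.005], [0.999, -0.036, 0.007], [0.007, 0.005, -1.0]]
(np.float64(0.52), [-0.29, -0.15, 0.01])
(np.float64(0.57), [-0.57, -0.32, 0.0])
(np.float64(0.62), [-0.83, -0.5, 0.0])
(np.float64(0.67), [-1.09, -0.7, -0.0])
(np.float64(0.72), [-1.34, -0.91, -0.01])
```

The force is rising, but grip friction could explain that. I'll check the platen gap in the pictures before going on.

Run:
```python
from h import *
im=read_camera("scene")[:,:,::-1]; sd=read_camera("side")[:,:,::-1]
a0=cv2.imread("pics/scene0.png"); b0=cv2.imread("pics/side0.png")
cv2.imwrite("pics/scene1.png",im);cv2.imwrite("pics/side1.png",sd)
f=lambda i,y,x:cv2.resize(i[y:y+50,x:x+66],(396,300),interpolation=cv2.INTER_CUBIC)
cv2.imwrite("pics/c5.png",np.vstack([np.hstack([f(a0,242,299),f(im,242,299)]),np.hstack([f(b0,248,272),f(sd,248,272)])]))
```

```text
(no output)
```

View pics/c5.png

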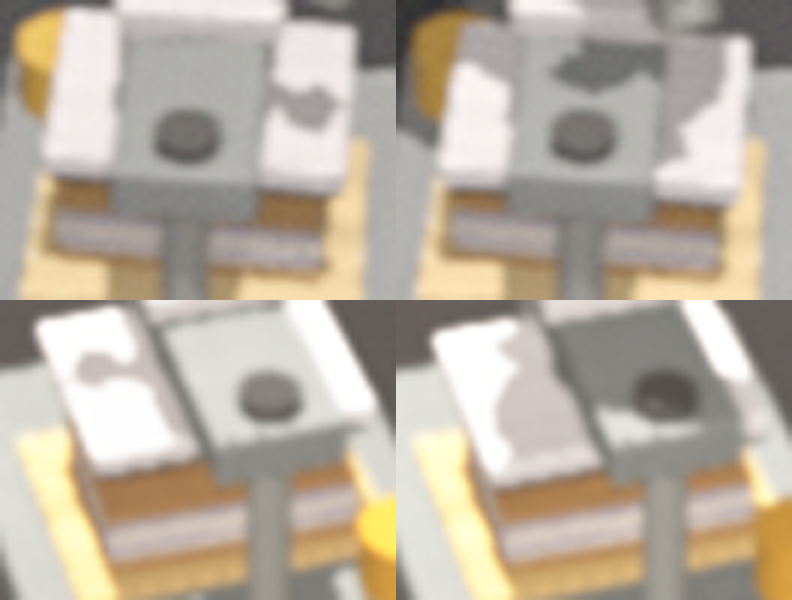

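So far the platen has only dropped about 2 px: its lower edge went from scene-crop row 177 to 190, roughly 6.5 mm. The brown top board still shows below it, and it can't tell me whether they touch. I'll rely on the force slope, which should be 2.7 N per 0.1 rad once in contact.

play_rows:
  motion:
    - {"offset": [-0.15, -0.08, 0], "angular": [0, 0, 0], "hand": -1}
    - {"offset": [-0.29, -0.15, 0], "angular": [0, 0, 0], "hand": -1}
    - {"offset": [-0.43, -0.24, 0], "angular": [0, 0, 0], "hand": -1}
    - {"offset": [-0.57, -0.32, 0], "angular": [0, 0, 0], "hand": -1}
    - {"offset": [-0.7, -0.41, 0], "angular": [0, 0, 0], "hand": -1}

```text
clock: 9.33
position: [0.5696, -0.0551, 0.2954]
tool_rot: [[0.035, 0.999, 0.007], [0.999, -0.035, 0.009], [0.009, 0.007, -1.0]]
contact_force: [10.6, 8.2, -4.3]
finger_gap: 0.168
```

```bash
python3 -c "
from c import *
s,phi=st(); print(s['tool_rot'].round(3).tolist(), s['ft_torque']); rows(-(phi+.042)+.15,.03)"
```

```text
t 9.33 r 65.1 crank 0.574 Ft(against) 12.83 Fr 3.87 Fz -4.34 gap 0.168 z 0.2954
[[0.035, 0.999, 0.007], [0.999, -0.035, 0.009], [0.009, 0.007, -1.0]] [ 0.67303758 -1.77076775 -0.39105137]
(np.float64(0.6), [-0.16, -0.12, 0.01])
(np.float64(0.63), [-0.31, -0.23, 0.01])
(np.float64(0.66), [-0.47, -0.35, 0.01])
(np.float64(0.69), [-0.62, -0.48, 0.01])
(np.float64(0.72), [-0.77, -0.6, 0.01])
```

The force held flat at 12.8 N from 0.47 to 0.57 rad, so there is no contact yet. The tool tilt is creeping, so I'll add a correction to each move.

```bash
cat >> c.py <<'E'
def nxt(dc,n=5):
    s,phi=st();c0=-(phi+.042)
    for k in range(1,n+1):
        ph=phi-dc*k/n;o,w=off([*(HUB+.065*np.array([np.cos(ph),np.sin(ph)])),.2952],s,87.6);print(o,w if k==n else "")
E
python3 -c "
from c import *
nxt(.2)"
```

```text
t 9.33 r 65.1 crank 0.574 Ft(against) 12.83 Fr 3.87 Fz -4.34 gap 0.168 z 0.2954
[-0.21, -0.16, 0.01] 
[-0.42, -0.31, 0.01] 
[-0.62, -0.48, 0.01] 
[-0.81, -0.65, 0.0] 
[-1.0, -0.83, 0.0] [0.007, -0.009, 0.007]
```

play_rows:
  motion:
    - {"offset": [-0.21, -0.16, 0], "angular": [0.007, -0.009, 0.007], "hand": -1}
    - {"offset": [-0.42, -0.31, 0], "angular": [0.007, -0.009, 0.007], "hand": -1}
    - {"offset": [-0.62, -0.48, 0], "angular": [0.007, -0.009, 0.007], "hand": -1}
    - {"offset": [-0.81, -0.65, 0], "angular": [0.007, -0.009, 0.007], "hand": -1}
    - {"offset": [-1.0, -0.83, 0], "angular": [0.007, -0.009, 0.007], "hand": -1}

```text
clock: 9.75
position: [0.5624, -0.064, 0.2955]
tool_rot: [[0.041, 0.999, 0.004], [0.999, -0.041, 0.001], [0.002, 0.004, -1.0]]
contact_force: [16.3, 6.6, -7.0]
finger_gap: 0.171
```

```bash
python3 -c "
from c import *
nxt(.2)"
```

```text
t 9.75 r 65.3 crank 0.750 Ft(against) 16.20 Fr 6.74 Fz -6.96 gap 0.171 z 0.2955
[-0.16, -0.21, 0.03] 
[-0.34, -0.39, 0.02] 
[-0.51, -0.59, 0.02] 
[-0.68, -0.79, 0.02] 
[-0.83, -1.0, 0.02] [0.004, -0.002, 0.001]
```

The force reads 16 N but with 7 N radial, so part of it is parasitic grip stress. I'll regrasp to relax it, then make a small step to see the true force.

play_rows:
  motion:
    - {"offset": [0, 0, 0], "angular": [0.004, -0.002, 0], "hand": -0.4}
    - {"offset": [0, 0, 0], "angular": [0.004, -0.002, 0], "hand": -0.4}
    - {"offset": [0, 0, 0], "angular": [0.004, -0.002, 0], "hand": -0.4}
    - {"offset": [0, 0, 0], "angular": [0.004, -0.002, 0], "hand": -0.4}

```text
clock: 10.08
position: [0.5623, -0.064, 0.2955]
tool_rot: [[0.041, 0.999, -0.001], [0.999, -0.041, -0.0], [-0.0, -0.0, -1.0]]
contact_force: [-0.7, -1.4, -0.7]
finger_gap: 0.297
```

Run:
```python
from c import *
st(); im=read_camera("wrist"); sc=read_camera("scene");cv2.imwrite("pics/scene2.png",sc[:,:,::-1])
a=cv2.resize(im[180:400,210:430],(400,400)); b=cv2.resize(sc[200:310,280:390],(400,400),interpolation=2)
cv2.imwrite("pics/c6.png",np.hstack([a,b])[:,:,::-1])
```

```text
t 10.08 r 65.3 crank 0.751 Ft(against) -1.45 Fr 0.47 Fz -0.73 gap 0.297 z 0.2955
```

View pics/c6.png

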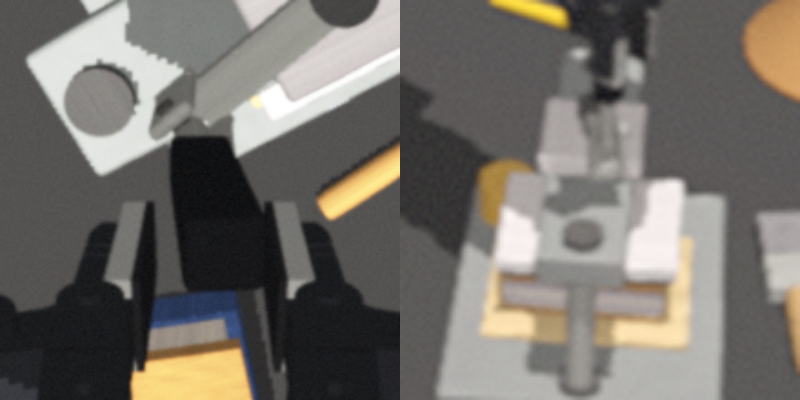

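Released: the handle stands upright and centred between the open jaws in the wrist crop (215,215), and the sensor reads about 0. I'll close and take a small step.

play_rows:
  motion:
    - {"offset": [0, 0, 0], "angular": [0, 0, 0], "hand": -1}
    - {"offset": [0, 0, 0], "angular": [0, 0, 0], "hand": -1}
    - {"offset": [0, 0, 0], "angular": [0, 0, 0], "hand": -1}
    - {"offset": [0, 0, 0], "angular": [0, 0, 0], "hand": -1}
    - {"offset": [-0.08, -0.1, 0], "angular": [0, 0, 0], "hand": -1}
    - {"offset": [-0.16, -0.2, 0], "angular": [0, 0, 0], "hand": -1}
    - {"offset": [-0.25, -0.3, 0], "angular": [0, 0, 0], "hand": -1}
    - {"offset": [-0.34, -0.39, 0], "angular": [0, 0, 0], "hand": -1}

```text
clock: 10.85
position: [0.5597, -0.0673, 0.296]
tool_rot: [[0.041, 0.999, 0.004], [0.999, -0.041, -0.001], [-0.001, 0.004, -1.0]]
contact_force: [11.2, 0.5, 0.1]
finger_gap: 0.175
```

```bash
python3 -c "
from c import *
nxt(.2)"
```

```text
t 10.85 r 65.9 crank 0.815 Ft(against) 8.74 Fr 6.97 Fz 0.14 gap 0.175 z 0.2960
[-0.11, -0.26, 0.08] 
[-0.27, -0.45, 0.08] 
[-0.43, -0.66, 0.08] 
[-0.58, -0.87, 0.08] 
[-0.72, -1.09, 0.08] [0.004, 0.001, 0.001]
```

After the regrasp the free cranking force is 8.7 N, so no contact yet at 0.815. Most of the earlier rise came from grip stress. I'll turn the jaws so they face the crank's tangent and turn with the crank, which gives cleaner force readings.

play_rows:
  motion:
    - {"offset": [0, 0, 0.08], "angular": [0, 0, 0], "hand": -0.2}
    - {"offset": [0, 0, 0.08], "angular": [0, 0, 0], "hand": -0.2}
    - {"offset": [0, 0, 0.08], "angular": [0, 0, 0], "hand": -0.2}
    - {"offset": [0, 0, 0.08], "angular": [0, 0, 0.1], "hand": -0.2}
    - {"offset": [0, 0, 0.08], "angular": [0, 0, 0.22], "hand": -0.2}
    - {"offset": [0, 0, 0.08], "angular": [0, 0, 0.34], "hand": -0.2}
    - {"offset": [0, 0, 0.08], "angular": [0, 0, 0.46], "hand": -0.2}
    - {"offset": [0, 0, 0.08], "angular": [0, 0, 0.58], "hand": -0.2}
    - {"offset": [0, 0, 0.08], "angular": [0, 0, 0.7], "hand": -0.2}
    - {"offset": [0, 0, 0.08], "angular": [0, 0, 0.81], "hand": -0.2}
    - {"offset": [0, 0, 0.08], "angular": [0, 0, 0.81], "hand": -0.2}
    - {"offset": [0, 0, 0.08], "angular": [0, 0, 0.81], "hand": -1}
    - {"offset": [0, 0, 0.08], "angular": [0, 0, 0.81], "hand": -1}
    - {"offset": [0, 0, 0.08], "angular": [0, 0, 0.81], "hand": -1}
    - {"offset": [0, 0, 0.08], "angular": [0, 0, 0.81], "hand": -1}

```text
clock: 12.1
position: [0.5589, -0.0683, 0.2956]
tool_rot: [[0.749, 0.662, 0.002], [0.662, -0.749, -0.002], [0.001, 0.003, -1.0]]
contact_force: [-7.8, -3.8, 9.7]
finger_gap: 0.232
```

```bash
cat >> c.py <<'E'
def nx(dc,n=5,R=.065):
    s,phi=st();a=[];q=s["joint_positions"];print("j7",q[6].round(2))
    for k in range(1,n+1):
        ph=phi-dc*k/n;o,w=off([*(HUB+R*np.array([np.cos(ph),np.sin(ph)])),.2952],s,90+np.degrees(ph));a.append({"offset":o,"angular":w})
    for x in a:print(x)
E
python3 -c "
from c import *
nx(.2)"
```

```text
t 12.10 r 66.2 crank 0.833 Ft(against) -8.38 Fr -2.08 Fz 9.69 gap 0.232 z 0.2956
j7 0.94
{'offset': [-0.26, -0.13, 0.04], 'angular': [0.003, -0.001, 0.068]}
{'offset': [-0.52, -0.15, 0.04], 'angular': [0.003, -0.001, 0.108]}
{'offset': [-0.77, -0.18, 0.04], 'angular': [0.003, -0.001, 0.148]}
{'offset': [-1.03, -0.23, 0.04], 'angular': [0.003, -0.001, 0.188]}
{'offset': [-1.28, -0.28, 0.04], 'angular': [0.003, -0.001, 0.228]}
```

play_rows:
  motion:
    - {"offset": [-0.1, -0.05, 0], "angular": [0, 0, 0.03], "hand": -1}
    - {"offset": [-0.26, -0.1, 0], "angular": [0, 0, 0.068], "hand": -1}
    - {"offset": [-0.52, -0.15, 0], "angular": [0, 0, 0.108], "hand": -1}
    - {"offset": [-0.77, -0.18, 0], "angular": [0, 0, 0.148], "hand": -1}
    - {"offset": [-1.03, -0.23, 0], "angular": [0, 0, 0.188], "hand": -1}

```text
clock: 12.52
position: [0.5508, -0.0732, 0.2959]
tool_rot: [[0.858, 0.513, 0.006], [0.513, -0.858, -0.002], [0.004, 0.004, -1.0]]
contact_force: [9.1, 0.7, -2.0]
finger_gap: 0.231
```

```bash
python3 -c "
from c import *
nx(.2)"
```

```text
t 12.52 r 65.5 crank 0.977 Ft(against) 8.16 Fr 4.16 Fz -1.99 gap 0.231 z 0.2959
j7 0.8
{'offset': [-0.26, -0.05, 0.07], 'angular': [0.004, -0.004, 0.027]}
{'offset': [-0.52, -0.06, 0.07], 'angular': [0.004, -0.004, 0.067]}
{'offset': [-0.78, -0.08, 0.07], 'angular': [0.004, -0.004, 0.107]}
{'offset': [-1.04, -0.12, 0.07], 'angular': [0.004, -0.004, 0.147]}
{'offset': [-1.29, -0.16, 0.06], 'angular': [0.004, -0.004, 0.187]}
```

A clean reading: 8.2 N at 0.98 rad, so the platen is free. I'll continue.

play_rows:
  motion:
    - {"offset": [-0.26, -0.05, 0.05], "angular": [0.004, -0.004, 0.027], "hand": -1}
    - {"offset": [-0.52, -0.06, 0.05], "angular": [0.004, -0.004, 0.067], "hand": -1}
    - {"offset": [-0.78, -0.08, 0.05], "angular": [0.004, -0.004, 0.107], "hand": -1}
    - {"offset": [-1.04, -0.12, 0.05], "angular": [0.004, -0.004, 0.147], "hand": -1}
    - {"offset": [-1.29, -0.16, 0.05], "angular": [0.004, -0.004, 0.187], "hand": -1}

```text
clock: 12.93
position: [0.5401, -0.0787, 0.2958]
tool_rot: [[0.938, 0.347, 0.004], [0.347, -0.938, -0.0], [0.004, 0.002, -1.0]]
contact_force: [9.1, -2.4, -0.2]
finger_gap: 0.236
```

```bash
python3 -c "
from c import *
nx(.2)"
```

```text
t 12.93 r 65.6 crank 1.160 Ft(against) 7.64 Fr 5.48 Fz -0.15 gap 0.236 z 0.2958
j7 0.67
{'offset': [-0.26, -0.06, 0.06], 'angular': [0.002, -0.004, 0.026]}
{'offset': [-0.52, -0.08, 0.06], 'angular': [0.002, -0.004, 0.066]}
{'offset': [-0.78, -0.1, 0.06], 'angular': [0.001, -0.004, 0.106]}
{'offset': [-1.04, -0.13, 0.06], 'angular': [0.001, -0.004, 0.146]}
{'offset': [-1.29, -0.17, 0.06], 'angular': [0.001, -0.004, 0.186]}
```

play_rows:
  motion:
    - {"offset": [-0.26, 0, 0.05], "angular": [0.002, -0.004, 0.026], "hand": -1}
    - {"offset": [-0.52, 0, 0.05], "angular": [0.002, -0.004, 0.066], "hand": -1}
    - {"offset": [-0.78, -0.02, 0.05], "angular": [0.002, -0.004, 0.106], "hand": -1}
    - {"offset": [-1.04, -0.05, 0.05], "angular": [0.002, -0.004, 0.146], "hand": -1}
    - {"offset": [-1.29, -0.09, 0.05], "angular": [0.002, -0.004, 0.186], "hand": -1}

```text
clock: 13.35
position: [0.5288, -0.0824, 0.2958]
tool_rot: [[0.985, 0.171, 0.003], [0.171, -0.985, 0.0], [0.003, 0.0, -1.0]]
contact_force: [7.1, -0.1, 2.0]
finger_gap: 0.229
```

```bash
python3 -c "
from c import *
nx(.2,5,.0655)"
```

```text
t 13.35 r 66.1 crank 1.341 Ft(against) 6.93 Fr 1.41 Fz 1.95 gap 0.229 z 0.2958
j7 0.53
{'offset': [-0.26, -0.06, 0.06], 'angular': [0.0, -0.003, 0.024]}
{'offset': [-0.52, -0.07, 0.06], 'angular': [0.0, -0.003, 0.064]}
{'offset': [-0.79, -0.09, 0.06], 'angular': [0.0, -0.003, 0.104]}
{'offset': [-1.05, -0.12, 0.06], 'angular': [0.0, -0.003, 0.144]}
{'offset': [-1.3, -0.17, 0.05], 'angular': [-0.0, -0.003, 0.184]}
```

play_rows:
  motion:
    - {"offset": [-0.26, 0, 0.05], "angular": [0, -0.003, 0.024], "hand": -1}
    - {"offset": [-0.52, 0, 0.05], "angular": [0, -0.003, 0.064], "hand": -1}
    - {"offset": [-0.79, -0.03, 0.05], "angular": [0, -0.003, 0.104], "hand": -1}
    - {"offset": [-1.05, -0.07, 0.05], "angular": [0, -0.003, 0.144], "hand": -1}
    - {"offset": [-1.3, -0.12, 0.05], "angular": [0, -0.003, 0.184], "hand": -1}

```text
clock: 13.77
position: [0.5169, -0.0837, 0.2958]
tool_rot: [[1.0, -0.009, 0.004], [-0.009, -1.0, -0.001], [0.004, 0.0, -1.0]]
contact_force: [7.2, -1.8, 1.9]
finger_gap: 0.231
```

```bash
python3 -c "
from c import *
nx(.2,5,.066)"
```

```text
t 13.77 r 66.2 crank 1.522 Ft(against) 7.18 Fr 1.86 Fz 1.94 gap 0.231 z 0.2958
j7 0.4
{'offset': [-0.26, -0.02, 0.06], 'angular': [0.0, -0.004, 0.024]}
{'offset': [-0.53, -0.03, 0.06], 'angular': [0.0, -0.004, 0.064]}
{'offset': [-0.79, -0.05, 0.06], 'angular': [0.0, -0.004, 0.104]}
{'offset': [-1.05, -0.08, 0.05], 'angular': [0.0, -0.004, 0.144]}
{'offset': [-1.31, -0.13, 0.05], 'angular': [0.0, -0.004, 0.184]}
```

play_rows:
  motion:
    - {"offset": [-0.26, -0.02, 0.05], "angular": [0, -0.004, 0.024], "hand": -1}
    - {"offset": [-0.53, -0.03, 0.05], "angular": [0, -0.004, 0.064], "hand": -1}
    - {"offset": [-0.79, -0.05, 0.05], "angular": [0, -0.004, 0.104], "hand": -1}
    - {"offset": [-1.05, -0.08, 0.05], "angular": [0, -0.004, 0.144], "hand": -1}
    - {"offset": [-1.31, -0.13, 0.05], "angular": [0, -0.004, 0.184], "hand": -1}

```text
clock: 14.18
position: [0.5049, -0.0827, 0.2958]
tool_rot: [[0.982, -0.19, 0.003], [-0.19, -0.982, -0.001], [0.003, 0.001, -1.0]]
contact_force: [7.4, -2.8, 4.3]
finger_gap: 0.228
```

```bash
python3 -c "
from c import *
nx(.2,5,.066)"
```

```text
t 14.18 r 66.2 crank 1.705 Ft(against) 7.81 Fr 1.46 Fz 4.32 gap 0.228 z 0.2958
j7 0.26
{'offset': [-0.26, -0.02, 0.05], 'angular': [0.001, -0.003, 0.025]}
{'offset': [-0.53, -0.03, 0.05], 'angular': [0.0, -0.003, 0.065]}
{'offset': [-0.79, -0.06, 0.05], 'angular': [0.0, -0.003, 0.105]}
{'offset': [-1.05, -0.09, 0.05], 'angular': [0.0, -0.003, 0.145]}
{'offset': [-1.31, -0.13, 0.05], 'angular': [0.0, -0.003, 0.185]}
```

play_rows:
  motion:
    - {"offset": [-0.26, -0.02, 0.02], "angular": [0, -0.003, 0.025], "hand": -1}
    - {"offset": [-0.53, -0.03, 0.02], "angular": [0, -0.003, 0.065], "hand": -1}
    - {"offset": [-0.79, -0.06, 0.02], "angular": [0, -0.003, 0.105], "hand": -1}
    - {"offset": [-1.05, -0.09, 0.02], "angular": [0, -0.003, 0.145], "hand": -1}

```text
clock: 14.52
position: [0.4958, -0.0805, 0.2959]
tool_rot: [[0.945, -0.327, 0.003], [-0.327, -0.945, -0.002], [0.004, 0.001, -1.0]]
contact_force: [8.9, -4.7, -1.6]
finger_gap: 0.236
```

```bash
python3 -c "
from c import *
nx(.2,5,.066)"
```

```text
t 14.52 r 66.3 crank 1.846 Ft(against) 9.94 Fr 1.71 Fz -1.58 gap 0.236 z 0.2959
j7 0.15
{'offset': [-0.26, -0.03, 0.07], 'angular': [0.001, -0.004, 0.024]}
{'offset': [-0.53, -0.04, 0.06], 'angular': [0.001, -0.004, 0.064]}
{'offset': [-0.79, -0.07, 0.06], 'angular': [0.001, -0.004, 0.104]}
{'offset': [-1.05, -0.1, 0.06], 'angular': [0.0, -0.004, 0.144]}
{'offset': [-1.31, -0.14, 0.06], 'angular': [0.0, -0.004, 0.184]}
```

The force went 7.8 → 9.9 N, so contact may have begun. I'll take a smaller step at the same speed.

play_rows:
  motion:
    - {"offset": [-0.26, -0.03, 0.05], "angular": [0, -0.004, 0.024], "hand": -1}
    - {"offset": [-0.53, -0.04, 0.05], "angular": [0, -0.004, 0.064], "hand": -1}

```text
clock: 14.68
position: [0.4923, -0.0793, 0.2958]
tool_rot: [[0.924, -0.384, 0.003], [-0.384, -0.924, -0.002], [0.004, 0.001, -1.0]]
contact_force: [10.4, -6.0, -0.9]
finger_gap: 0.232
```

```bash
python3 -c "
from c import *
nx(.2,5,.066)"
```

```text
t 14.68 r 66.3 crank 1.902 Ft(against) 11.84 Fr 1.78 Fz -0.87 gap 0.232 z 0.2958
j7 0.1
{'offset': [-0.26, -0.03, 0.06], 'angular': [0.001, -0.004, 0.019]}
{'offset': [-0.53, -0.05, 0.06], 'angular': [0.001, -0.004, 0.059]}
{'offset': [-0.79, -0.07, 0.06], 'angular': [0.001, -0.004, 0.099]}
{'offset': [-1.05, -0.1, 0.06], 'angular': [0.001, -0.004, 0.139]}
{'offset': [-1.31, -0.14, 0.06], 'angular': [0.001, -0.004, 0.179]}
```

The slope is now 3.4 N per 0.1 rad and the readings are clean, which fits contact from about 1.75 rad and about 20 N on the pack now. I'll release, then confirm with a fresh grasp and a tiny nudge so grip stress can't mislead me.

play_rows:
  motion:
    - {"offset": [0, 0, 0.06], "angular": [0, 0, 0], "hand": -0.3}
    - {"offset": [0, 0, 0.06], "angular": [0, 0, 0], "hand": -0.3}
    - {"offset": [0, 0, 0.06], "angular": [0, 0, 0], "hand": -0.3}
    - {"offset": [0, 0, 0.06], "angular": [0, 0, 0], "hand": -0.3}
    - {"offset": [0, 0, 0.06], "angular": [0, 0, 0], "hand": -0.3}

```text
clock: 15.1
position: [0.4923, -0.0792, 0.2952]
tool_rot: [[0.924, -0.382, 0.003], [-0.382, -0.924, -0.002], [0.004, 0.001, -1.0]]
contact_force: [-0.0, -0.6, 0.7]
finger_gap: 0.349
```

```bash
python3 -c "
from c import *
nx(.05,5,.0663)"
```

```text
t 15.10 r 66.3 crank 1.903 Ft(against) 0.17 Fr 0.57 Fz 0.74 gap 0.349 z 0.2952
j7 0.11
{'offset': [-0.07, -0.0, -0.0], 'angular': [0.001, -0.004, -0.008]}
{'offset': [-0.13, -0.0, -0.0], 'angular': [0.001, -0.004, 0.002]}
{'offset': [-0.2, -0.0, -0.0], 'angular': [0.001, -0.004, 0.012]}
{'offset': [-0.27, -0.0, -0.0], 'angular': [0.001, -0.004, 0.022]}
{'offset': [-0.33, -0.0, -0.0], 'angular': [0.001, -0.004, 0.032]}
```

play_rows:
  motion:
    - {"offset": [0, 0, 0], "angular": [0, 0, 0], "hand": -1}
    - {"offset": [0, 0, 0], "angular": [0, 0, 0], "hand": -1}
    - {"offset": [0, 0, 0], "angular": [0, 0, 0], "hand": -1}
    - {"offset": [0, 0, 0], "angular": [0, 0, 0], "hand": -1}
    - {"offset": [0, 0, 0], "angular": [0, 0, 0], "hand": -1}

```text
clock: 15.52
position: [0.4925, -0.0794, 0.2954]
tool_rot: [[0.924, -0.382, 0.004], [-0.382, -0.924, -0.002], [0.004, 0.001, -1.0]]
contact_force: [2.4, -1.4, 5.9]
finger_gap: 0.231
```

```bash
python3 -c "
from c import *
nx(.05,5,.0663)"
```

```text
t 15.52 r 66.3 crank 1.898 Ft(against) 2.75 Fr 0.40 Fz 5.91 gap 0.231 z 0.2954
j7 0.11
{'offset': [-0.07, -0.0, 0.02], 'angular': [0.001, -0.004, -0.013]}
{'offset': [-0.13, -0.0, 0.02], 'angular': [0.001, -0.004, -0.003]}
{'offset': [-0.2, -0.0, 0.02], 'angular': [0.001, -0.004, 0.007]}
{'offset': [-0.27, -0.0, 0.02], 'angular': [0.001, -0.005, 0.017]}
{'offset': [-0.33, -0.01, 0.02], 'angular': [0.001, -0.005, 0.027]}
```

play_rows:
  motion:
    - {"offset": [-0.09, 0, 0], "angular": [0, 0, 0], "hand": -1}
    - {"offset": [-0.18, 0, 0], "angular": [0, 0, 0], "hand": -1}
    - {"offset": [-0.27, 0, 0], "angular": [0, 0, 0], "hand": -1}

```text
clock: 15.77
position: [0.4911, -0.0788, 0.2956]
tool_rot: [[0.924, -0.382, 0.007], [-0.382, -0.924, -0.004], [0.008, 0.001, -1.0]]
contact_force: [12.1, -3.9, -2.3]
finger_gap: 0.235
```

```bash
python3 -c "
from c import *
st()"
```

```text
t 15.77 r 66.4 crank 1.922 Ft(against) 12.72 Fr -1.01 Fz -2.28 gap 0.235 z 0.2956
```

A fresh grasp reads 12.7 N at 1.92 rad against about 7.2–7.8 N free, so contact is confirmed at about 23 N on the pack. I'll release and withdraw straight up.

play_rows:
  motion:
    - {"offset": [0, 0, 0], "angular": [0, 0, 0], "hand": -0.2}
    - {"offset": [0, 0, 0], "angular": [0, 0, 0], "hand": -0.2}
    - {"offset": [0, 0, 0], "angular": [0, 0, 0], "hand": 0}
    - {"offset": [0, 0, 0], "angular": [0, 0, 0], "hand": 0}
    - {"offset": [0, 0, 0], "angular": [0, 0, 0], "hand": 0}
    - {"offset": [0, 0, -1], "angular": [0, 0, 0], "hand": 0}
    - {"offset": [0, 0, -2.5], "angular": [0, 0, 0], "hand": 0}
    - {"offset": [0, 0, -5], "angular": [0, 0, 0], "hand": 0}
    - {"offset": [0, 0, -8], "angular": [0, 0, 0], "hand": 0}
    - {"offset": [0, 0, -12], "angular": [0, 0, 0], "hand": 0}
    - {"offset": [0, 0, -12], "angular": [0, 0, 0], "hand": 0}
    - {"offset": [0, 0, -12], "angular": [0, 0, 0], "hand": 0}
    - {"offset": [0, 0, -12], "angular": [0, 0, 0], "hand": 0}

```text
clock: 16.85
position: [0.4901, -0.0782, 0.4151]
tool_rot: [[0.924, -0.382, 0.006], [-0.382, -0.924, -0.004], [0.007, 0.001, -1.0]]
contact_force: [-0.0, 1.3, 0.2]
finger_gap: 0.499
```

Run:
```python
from c import *
s,_=st(); sc=read_camera("scene"); sd=read_camera("side")
a=cv2.resize(sc[150:330,260:440],(400,400),interpolation=2); b=cv2.resize(sd[150:330,220:400],(400,400),interpolation=2)
cv2.imwrite("pics/c7.png",np.hstack([a,b])[:,:,::-1])
```

```text
t 16.85 r 66.2 crank 1.939 Ft(against) -0.52 Fr -1.20 Fz 0.20 gap 0.499 z 0.4151
```

View pics/c7.png

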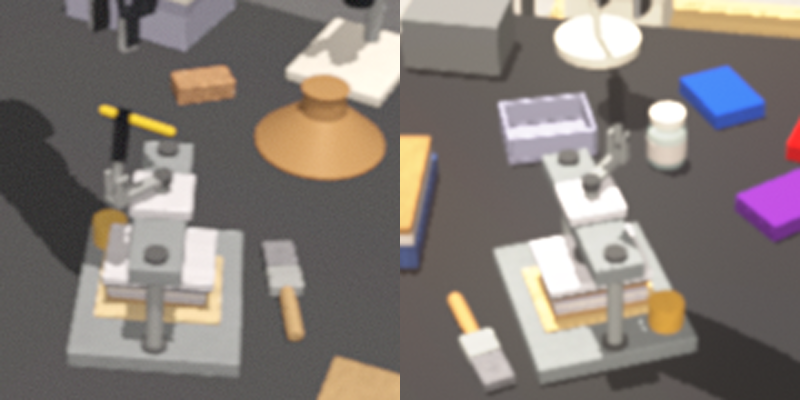

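The handle stands upright (scene crop 120,135), the platen is down on the pack, the pack is on its bed, and the bystanders are where they were. Handing in.

```bash
python3 -c "
from workcell import *
print(close_job())"
```

```text
the job is handed in; nothing more can be done
None
```

The job is handed in. The handle is upright, the crank is wound about 1.93 rad clockwise, and I estimate the platen bears on the pack with about 23 N. That force comes from the crank's resistance, because nothing measured it directly.

- **Unfolding:** I gripped the folded handle and swung it along its arc. The last scene picture shows it standing upright.
- **Winding:** The crank took 7–8 N with the platen free. From about 1.75 rad it stiffened by about 3 N per 0.1 rad, against the expected 2.7. I let go, gripped again and nudged it: it took 12.7 N, which works out to about 18–25 N on the pack.
- **Readings that disagreed:** Early on, near 0.75 rad, the force reached 16 N. That was stress from the grip, not contact: after I let go and gripped again, the crank took only 8.7 N. I then kept the jaws in line with the turn, and the readings settled.
- **After letting go:** The crank may have crept about 0.02 rad as I let go, which would put the force nearer 24–27 N. The last force reading was near zero, so the arm was clear.
- **Pack and bystanders:** In the last pictures the pack, weight, brush, hat, tray, jar, marker and block look undisturbed. I judged this by eye.

The job took about 17 s of the 64 s allowed.

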